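# Break down the mixed pile of tins on the pantry counter

## Robot

A 7-joint arm with a two-finger parallel gripper is mounted at the origin on the work surface. World frame = base frame: x ahead of the robot, y to its left, z up, the work surface at z = 0. Lengths are in m, angles in rad, forces in N, time in s.
With the tool pointing down it reaches from about 0.4 to 0.85 m from the base axis. Payload 10.4 kg.
Tool frame: the origin (TCP) lies at the very end of the fingers, on their centre line; the grasp point (between the pads) lies 19 mm behind it; z points along the fingers, y is the line along which they close (so a half turn about z gives the same grasp; the last joint's range is limited). The gripper opens to 85 mm and grips with 20 to 120 N. Pads are 22 mm wide; open, the fingers measure 114 mm over their backs; the gripper's body (76 mm by 85 mm) begins 54 mm behind the grasp point. The pads swing forward as they close: fully open they stand 13 mm farther back than shut.
Start: joints at [-1.197, 0.332, -0.065, 1.46, 0.022, 1.35, -0.088], TCP at [0.242, 0.576, 0.231] pointing down, gripper open.
Joint ranges: [-2.6, 2.6], [-0.5, 2.12], [-1.47, 1.34], [0.16, 2.42], [-1.27, 4.41], [0.06, 2.06], [-2.6, 2.6]. Speed limits (rad/s): [2.22, 2.22, 2.79, 2.79, 3.14, 3.14, 3.14].

## Interface

Orientations are given as a unit quaternion [x, y, z, w].
In Python, from workcell import manip, optics gives the robot as it stands.
- The arm moves only by the tool jog_arm, never from a script. Its arguments are lists of equal length, an entry for each row: "dr": the turn, a rotation vector about the tool's x, y, z normalised to -1 to 1, where 1 is 4 degrees, a list of three; "translation": the shift along the tool's x, y, z normalised to -1 to 1, where 1 is 0.025 m, a list of three; "jaw": the opening, from 0 (shut) to 1 (fully open). A call has 1 to 10 rows; each row shifts and turns the commanded pose from where the row before left it, along the tool's axes as they then stand; what a row does not reach is not made up. A row lasts 1/10 s, in which the tool goes at most 50 mm and 8.59 degrees, less where a joint would pass 70% of its speed; a pose out of reach is approached as far as the arm can. A call with a number of a shift or a turn outside -1 to 1 is refused whole. A call with a gripper value outside its range is refused whole. The fingers move at their own pace and stop on an object; "squeeze" is the grip in N (left out, the last holds). Time passes only in rows, so rows that do not move let the fingers close. It gives the time, the measured TCP pose, the force, the opening and the grip force at its end, in the units of the state.
- manip.get_obs(): the state, without advancing time (a new reading comes with each control period).
- optics.camera(name): name is "side" or "top" or "wrist"; returns a dict with "color" (400x640x3 uint8, red, green, blue), "mtx" (3x3 intrinsics, pixels), "R" (3x3) and "t" (3): a world point X has camera coordinates R X + t. Camera axes: x right, y down, z forward; pixel columns grow to the right and rows downward; lengths in m; the calibration is good to about 2 mm. A picture is of the moment at which its call begins. There is no depth.
- manip.hand_in(): hands the job in; it is judged then, once.
The state is a dict: "clock": time; "joint_pos": joint angles; "joint_velocities": joint speeds; "tau": joint torques, N m; "position": TCP position; "ee_rot": TCP orientation; "ft_force": force on the tool from outside, world axes, zero at the start; "torque": the same for the moment, N m; "grip_width": opening from 0.0 (shut) to 1.0 (fully open); "grasp_force": force on a finger pad.
Only numpy, scipy, OpenCV 4.12 (cv2) and the standard library are available. Lean on these libraries where they do the work, as an engineer would, in place of code of your own. Each camera call takes 0.05 s, during which the arm holds its last target. There are 200 camera calls.

## Task

Someone has left a mixed pile of four tins on the pantry counter, in front of a row with one tin of each kind. Take the pile apart from the top down and stack each tin squarely on the tin of its own kind in the row: upright, centred, and the oblong fish tin lying lengthways on the other. Set each one down rather than dropping it, do not push the row out of place, and leave the oil bottle and the salsa jar standing where they are.

Things in the scene. Friction and masses are not known exactly. Their poses are not given: they have to be found in the camera images.
- paste_new: Upright round can, origin at the centre of its underside, z up, any turn about z will do. Small tomato-paste can: 54 mm diameter, 89 mm high, about 0.2 kg; red label with a white band above the middle, silver ends. Top of the pile: stands on the middle of fish_new (within about 7 mm), underside 98 mm above the counter.
- fish_new: Oblong fish tin lying flat: 104 mm along its x, 60 mm along its y, 22 mm high, corner radius 14 mm, about 0.17 kg; blue, gold seams, pull ring, pale panel on the lid. Origin at the centre of its underside, z up. Lies under paste_new, bridging bean_new and pumpkin_new (along the line between their centres within 10 degrees), underside 76 mm above the counter. Either end may point either way.
- bean_new: Upright round can, origin at the centre of its underside, z up, any turn about z will do. Bean can: 68 mm diameter, 76 mm high, about 0.3 kg; green band over a white label, green printed lid with a silver rim and pull ring. Foot of the pile, standing on the counter 12 mm from pumpkin_new (centres 80 mm apart), which is the same size: which of the two is where varies.
- pumpkin_new: Upright round can, origin at the centre of its underside, z up, any turn about z will do. Pumpkin can: 68 mm diameter, 76 mm high, about 0.3 kg; orange band over a cream label, gold ends. Foot of the pile, beside bean_new.
- paste_row: Upright round can, origin at the centre of its underside, z up, any turn about z will do. The tomato-paste can in the row, the same as paste_new (54 mm diameter, 89 mm high): loose on the counter; paste_new goes on its flat top, 89 mm up.
- fish_row: The fish tin in the row, the same as fish_new (104 x 60 x 22 mm, long side along its x): loose, flat on the counter; its long side runs along the row, turned by up to 20 degrees. Origin at the centre of its underside. fish_new goes on its flat top, 22 mm up, long side on long side.
- bean_row: Upright round can, origin at the centre of its underside, z up, any turn about z will do. The bean can in the row, the same as bean_new (68 mm diameter, 76 mm high, green band and green lid): loose; bean_new goes on its flat top, 76 mm up.
- pumpkin_row: Upright round can, origin at the centre of its underside, z up, any turn about z will do. The pumpkin can in the row, the same as pumpkin_new (68 mm diameter, 76 mm high, orange band, gold ends): loose; pumpkin_new goes on its flat top, 76 mm up. The four tins of the row stand in varying order on a line across the counter (world y) beyond the pile, centres at least 120 mm apart.
- oil: Bystander: dark green oil bottle with gold cap, 60 mm diameter, 225 mm high, origin at the centre of its underside. Stands to one side of the pile.
- salsa: Bystander: glass jar of red salsa with black lid, 72 mm diameter, 122 mm high, origin at the centre of its underside. Stands to the other side of the pile.
Things that resemble listed ones, but are neither listed nor needed, are in the scene too. Leave any purple look-alike of the pumpkin_row alone.

How it is judged:
By the outcome, as a careful person would: the job done as asked, in the order asked, and still so for the second after the job is handed in, with the robot touching nothing.
It also fails if it takes over 125 s, if anything falls off the work surface, if the arm or the gripper's body presses on something with over 40 N, if the wrist force passes 120 N, or if a joint passes its speed limit or range.

## Working session

There is one attempt and no reset: what is moved stays moved. The work goes in short steps, Python scripts to look and compute and a tool call to move; the robot and the scene stay as the last step left them, time stands still between calls to the robot, and variables do not carry over. Pictures are saved under pics/ and viewed, at most 14 in all, crops included, and the job is handed in when it is done.

Besides the shell and the picture viewer there is one more tool, called after "Call:" as name(argument=value, ...) on one line, values as JSON. jog_arm: Moves the arm, as the interface text tells. Scaled input: -1 to 1 covers 0.025 m each way for a shift and 4 degrees each way for a turn. Its arguments: {"type":"object","properties":{"dr":{"type":"array","items":{"type":"array","items":{"type":"number"}}},"translation":{"type":"array","items":{"type":"array","items":{"type":"number"}}},"jaw":{"type":"array","items":{"type":"number"}},"squeeze":{"type":"number"}},"required":["dr","translation","jaw"]}

```bash
mkdir -p pics; ls; cat > h.py <<'E'
import numpy as np, cv2
from workcell import manip, optics
from scipy.spatial.transform import Rotation as Ro
def snap(n,f=None):
    c=optics.camera(n)
    if f: cv2.imwrite('pics/'+f,c['color'][:,:,::-1])
    return c
def ray(c,u,v,z):
    d=c['R'].T@np.linalg.inv(c['mtx'])@np.array([u,v,1.]); o=-c['R'].T@c['t']
    return o+d*(z-o[2])/d[2]
def proj(c,X):
    p=c['mtx']@(c['R']@np.array(X)+c['t']); return p[:2]/p[2]
E
python3 - <<'E'
from h import *
o=manip.get_obs(); print(o)
for n in('side','top','wrist'):
    c=snap(n); print(n,(-c['R'].T@c['t']).round(3),c['mtx'][0,0],c['R'].round(2).tolist())
    cv2.imwrite(f'pics/{n}0.png',c['color'][:,:,::-1]); np.savez(f'{n}0.npz',**c)
E
```

```text
pics
{'clock': 0.0, 'joint_pos': array([-1.19659354,  0.33286976, -0.06469729,  1.46095984,  0.02161147,
        1.34991488, -0.0885008 ]), 'joint_velocities': array([-6.15381752e-04,  1.48011956e-05, -1.11506359e-03,  2.08109067e-03,
       -3.36803653e-04, -1.45479810e-03,  1.66418424e-03]), 'tau': array([-8.36077270e-04, -6.25402522e+01,  4.86072991e-02, -3.91633737e+01,
        1.61548209e-02,  9.29664209e-03,  1.06090479e-05]), 'position': array([0.24140536, 0.576075  , 0.23050842]), 'ee_rot': array([ 1.97092219e-01,  9.80384683e-01, -7.20555674e-04, -1.03484255e-04]), 'ft_force': array([ 0.14468365,  1.08056125, -0.16995233]), 'torque': array([-0.03206057,  0.0544365 ,  0.02697894]), 'grasp_force': 0.0, 'grip_width': 0.9988154356283026}
side [ 0.291 -0.719  0.644] 377.53348863893603 [[0.93, -0.38, -0.02], [-0.24, -0.53, -0.81], [0.3, 0.76, -0.58]]
top [ 0.29  -0.012  1.517] 514.0154951618881 [[0.08, -1.0, -0.01], [-0.98, -0.08, -0.2], [0.2, 0.02, -0.98]]
wrist [0.181 0.6   0.374] 282.2005551952459 [[0.39, 0.92, -0.0], [0.89, -0.37, 0.26], [0.24, -0.1, -0.97]]
```

View pics/top0.png

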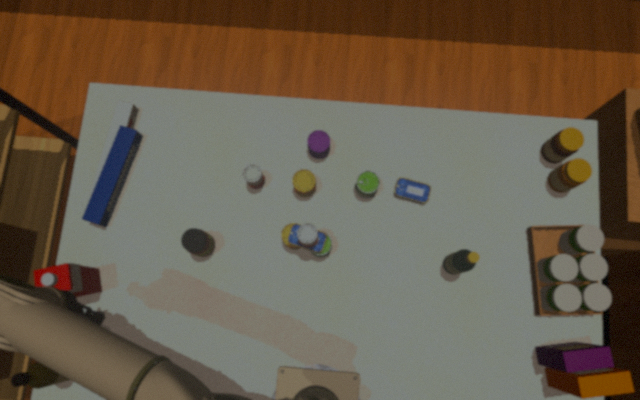

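View pics/side0.png

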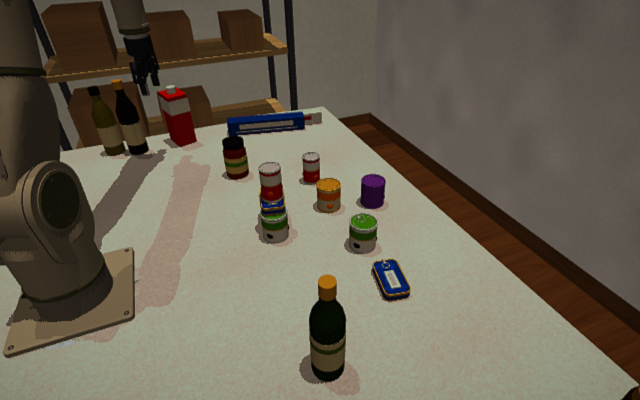

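Candidates in the top view:
- **Row:** paste_row (254,176), pumpkin_row (304,181), bean_row (367,183) and fish_row (412,190). The purple look-alike at (319,143) stays untouched.
- **Pile:** paste_new (308,233) on fish_new, pumpkin_new (289,235), bean_new (321,246).
- **Bystanders:** salsa (198,242), oil (460,262). The amber and white jars on the right, from (545,145) to (610,300), aren't needed.

Next I'll check this choice in a close crop.

```bash
python3 - <<'E'
from h import *
im=cv2.imread('pics/top0.png')[130:262,235:435]
cv2.imwrite('pics/crop0.png',cv2.resize(im,None,fx=4,fy=4,interpolation=cv2.INTER_CUBIC))
c=dict(np.load('top0.npz'))
for n,u,v,z in [('paste_row',254,173,.089),('pumpkin_row',304,180,.076),('bean_row',368,182,.076),('fish_row',412,190,.022),('paste_new',308,233,.187),('pump_new',290,235,.076),('bean_new',321,246,.076),('salsa',195,240,.122),('oil',473,258,.225),('purple',319,140,.076)]:
    print(n,ray(c,u,v,z).round(3))
print(Ro.from_quat(manip.get_obs()['ee_rot']).as_matrix().round(3))
E
```

```text
paste_row [0.647 0.23  0.089]
pumpkin_row [0.641 0.086 0.076]
bean_row [ 0.65  -0.099  0.076]
fish_row [ 0.649 -0.234  0.022]
paste_new [0.473 0.055 0.187]
pump_new [0.479 0.111 0.076]
bean_new [0.455 0.021 0.076]
salsa [0.438 0.365 0.122]
oil [ 0.438 -0.365  0.225]
purple [0.765 0.052 0.076]
[[-0.922  0.387 -0.   ]
 [ 0.387  0.922 -0.001]
 [-0.    -0.001 -1.   ]]
```

View pics/crop0.png

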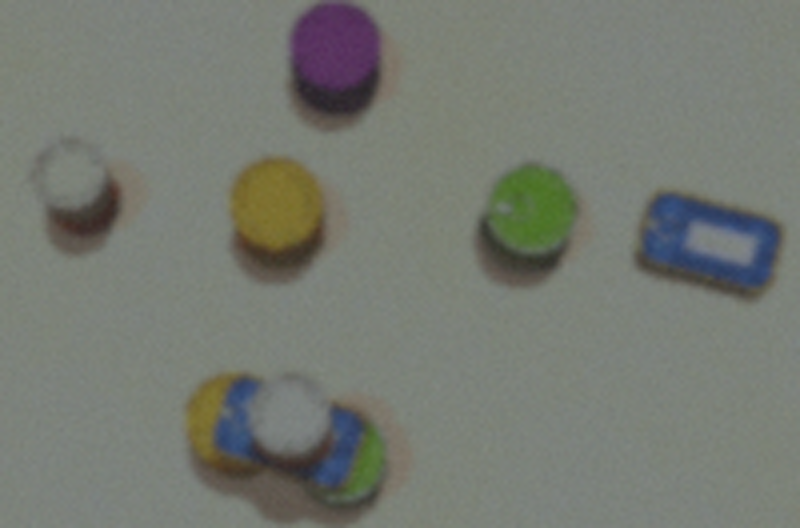

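The crop confirms the choice. paste_row has a silver lid at crop (72,175), pumpkin_row a gold lid at (276,204), bean_row a green lid at (532,208), and fish_row is at (712,240). In the pile, pumpkin_new is on the left and bean_new on the right. I'll move the arm over the work area.

Call:
jog_arm(dr=[[0,0,0],[0,0,0],[0,0,0],[0,0,0],[0,0,0],[0,0,0],[0,0,0],[0,0,0],[0,0,0],[0,0,0]], translation=[[-0.6,-0.6,-0.3],[-0.9,-0.8,-0.3],[-0.9,-0.8,-0.3],[-0.9,-0.8,-0.3],[-0.9,-0.8,-0.3],[-0.9,-0.8,-0.3],[-0.9,-0.8,-0.3],[-0.9,-0.8,-0.3],[-0.9,-0.8,-0.3],[-0.9,-0.8,-0.1]], jaw=[1,1,1,1,1,1,1,1,1,1], squeeze=40)

```text
clock: 1.15
position: [0.3673, 0.3114, 0.302]
ee_rot: [0.197, 0.98, 0.0, 0.0]
ft_force: [1.0, 1.0, -0.3]
grip_width: 1.0
grasp_force: 0.0
```

Call:
jog_arm(dr=[[0,0,0],[0,0,0],[0,0,0],[0,0,0],[0,0,0],[0,0,0],[0,0,0],[0,0,0],[0,0,0],[0,0,0]], translation=[[-0.9,-0.8,0],[-0.9,-0.8,0],[-0.9,-0.8,0],[-0.9,-0.8,0],[-0.9,-0.8,0],[-0.9,-0.8,0],[-0.9,-0.8,0],[-0.9,-0.8,0],[-0.9,-0.8,0],[-0.6,-0.4,0]], jaw=[1,1,1,1,1,1,1,1,1,1])

```text
clock: 2.15
position: [0.4944, 0.0507, 0.3013]
ee_rot: [0.198, 0.98, -0.0, 0.0]
ft_force: [-0.1, 0.2, -0.8]
grip_width: 1.003
grasp_force: 0.0
```

Call:
jog_arm(dr=[[0,0,1],[0,0,1],[0,0,1],[0,0,1],[0,0,1],[0,0,1],[0,0,1],[0,0,1],[0,0,1],[0,0,1]], translation=[[0,0,0],[0,0,0],[0,0,0],[0,0,0],[0,0,0],[0,0,0],[0,0,0],[0,0,0],[0,0,0],[0,0,0]], jaw=[1,1,1,1,1,1,1,1,1,1])

```text
clock: 3.15
position: [0.4938, 0.0532, 0.3011]
ee_rot: [0.522, 0.853, -0.0, -0.0]
ft_force: [0.3, 0.4, 0.0]
grip_width: 1.001
grasp_force: 0.0
```

Call:
jog_arm(dr=[[0,0,1],[0,0,1],[0,0,1],[0,0,1],[0,0,1],[0,0,1],[0,0,1],[0,0,1],[0,0,1],[0,0,1]], translation=[[0,0,0],[0,0,0],[0,0,0],[0,0,0],[0,0,0],[0,0,0],[0,0,0],[0,0,0],[0,0,0],[0,0,0]], jaw=[1,1,1,1,1,1,1,1,1,1])

```text
clock: 4.15
position: [0.4938, 0.0532, 0.3011]
ee_rot: [0.782, 0.623, -0.0, -0.0]
ft_force: [0.6, 0.2, 0.5]
grip_width: 1.001
grasp_force: 0.0
```

```bash
python3 - <<'E'
from h import *
c=snap('wrist','w1.png'); np.savez('w1.npz',**c); o=manip.get_obs()
print(o['clock'],o['position'],o['joint_pos'].round(2)); print(Ro.from_quat(o['ee_rot']).as_matrix().round(4)); print(-c['R'].T@c['t'])
E
```

```text
4.2 [0.4938087  0.05323248 0.30112264] [-0.63 -0.    0.43  1.7   0.    1.44 -0.42]
[[ 2.274e-01  9.738e-01 -3.000e-04]
 [ 9.738e-01 -2.274e-01  0.000e+00]
 [-0.000e+00 -3.000e-04 -1.000e+00]]
[0.50807694 0.11502534 0.4441667 ]
```

View pics/w1.png

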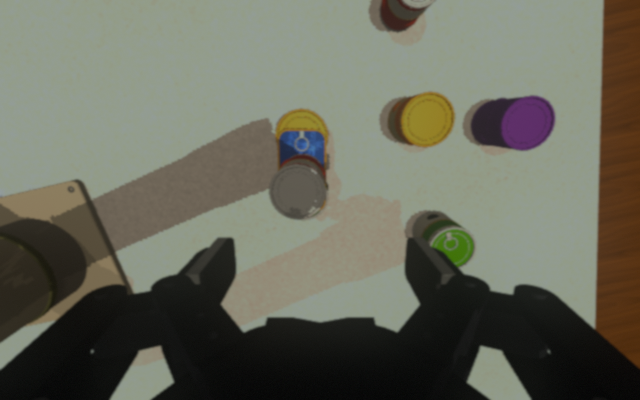

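The wrist view shows the paste_new lid at (299,191), with fish_new's blue lid and ring at (302,145) and pumpkin_new's gold rim at (302,122) behind it. The pumpkin_row lid is at (427,119), and bean_row at (451,246) is partly hidden. I'll measure the lids with circle fits.

```bash
cat >> h.py <<'E'
def lid(c,X,D,pad=1.6):
    """Hough circle of a round lid expected at X (top centre), diameter D -> world centre, diameter"""
    u,v=proj(c,X); dep=(c['R']@np.array(X)+c['t'])[2]; r=c['mtx'][0,0]*D/2/dep
    w=int(r*pad)+4; x0,y0=max(int(u)-w,0),max(int(v)-w,0)
    g=cv2.cvtColor(c['color'][y0:int(v)+w,x0:int(u)+w],cv2.COLOR_RGB2GRAY)
    k=6; g=cv2.GaussianBlur(cv2.resize(g,None,fx=k,fy=k,interpolation=cv2.INTER_CUBIC),(0,0),4)
    h=cv2.HoughCircles(cv2.equalizeHist(g),cv2.HOUGH_GRADIENT_ALT,1.5,20,param1=150,param2=.3,minRadius=int(r*k*.9),maxRadius=int(r*k*1.12))
    if h is None: return None
    return [(ray(c,(a+.5)/k-.5+x0,(b+.5)/k-.5+y0,X[2]).round(4),round(2*q/k*dep/c['mtx'][0,0],4)) for a,b,q in h.reshape(-1,h.shape[-1])[:3,:3]]
E
python3 - <<'E'
from h import *
w=dict(np.load('w1.npz'));t=dict(np.load('top0.npz'))
for n,x,y,z,D in [('paste_row',.647,.230,.089,.054),('pumpkin_row',.641,.086,.076,.068),('bean_row',.65,-.099,.076,.068),('paste_new',.473,.055,.187,.054),('pump_new',.479,.111,.076,.068)]:
    print(n,'W',lid(w,[x,y,z],D),'T',lid(t,[x,y,z],D))
for p,z in [((299,191),.187),((427,119),.076),((302,135),.098)]: print(p,ray(w,*p,z).round(4))
# fish_new blue mask in wrist
hsv=cv2.cvtColor(w['color'],cv2.COLOR_RGB2HSV); m=cv2.inRange(hsv,(105,90,40),(125,255,255)); 
ys,xs=np.nonzero(m[100:200,260:350]); print('blue bbox',xs.min()+260,xs.max()+260,ys.min()+100,ys.max()+100)
for v in range(128,166,6):
    a=np.nonzero(m[v,260:350])[0]+260
    if len(a): 
        L,R=ray(w,a.min()-.5,v,.098),ray(w,a.max()+.5,v,.098); print(v,a.min(),a.max(),L.round(4)[:2],R.round(4)[:2])
# fish_row in top
hsv=cv2.cvtColor(t['color'],cv2.COLOR_RGB2HSV); m=cv2.inRange(hsv,(100,70,40),(128,255,255))
q=np.zeros_like(m); q[170:210,385:440]=m[170:210,385:440]; 
P=cv2.findContours(q,cv2.RETR_EXTERNAL,cv2.CHAIN_APPROX_NONE)[0]; P=max(P,key=cv2.contourArea)
W=np.array([ray(t,*p[0],.022)[:2] for p in P]); print('fish_row',cv2.minAreaRect((W*1000).astype(np.float32)))
E
```

```text
paste_row W None T [(array([0.6502, 0.2384, 0.089 ]), np.float64(0.0541))]
pumpkin_row W [(array([0.6412, 0.0866, 0.076 ]), np.float64(0.0652)), (array([0.6412, 0.0866, 0.076 ]), np.float64(0.0725))] T [(array([0.6393, 0.0895, 0.076 ]), np.float64(0.0694)), (array([0.6335, 0.0687, 0.076 ]), np.float64(0.0714))]
bean_row W [(array([ 0.6529, -0.1   ,  0.076 ]), np.float64(0.0704)), (array([ 0.6149, -0.1238,  0.076 ]), np.float64(0.0657))] T [(array([ 0.6534, -0.1062,  0.076 ]), np.float64(0.0685)), (array([ 0.6285, -0.0919,  0.076 ]), np.float64(0.0664))]
paste_new W [(array([0.473 , 0.0564, 0.187 ]), np.float64(0.0526))] T [(array([0.4728, 0.0594, 0.187 ]), np.float64(0.0557))]
pump_new W [(array([0.4796, 0.1037, 0.076 ]), np.float64(0.0728))] T [(array([0.4932, 0.0622, 0.076 ]), np.float64(0.0654))]
(299, 191) [0.4742 0.0569 0.187 ]
(427, 119) [0.6392 0.0866 0.076 ]
(302, 135) [0.4828 0.1032 0.098 ]
blue bbox 280 323 132 164
134 283 320 [0.4602 0.1096] [0.5047 0.0994]
140 280 322 [0.4549 0.1036] [0.5055 0.092 ]
146 281 322 [0.4542 0.0964] [0.5039 0.085 ]
152 281 322 [0.4523 0.0894] [0.5023 0.078 ]
158 281 322 [0.4505 0.0823] [0.5007 0.0708]
164 322 322 [0.4978 0.0639] [0.499  0.0636]
fish_row ((650.4976806640625, -235.20481872558594), (94.71427917480469, 50.96830368041992), 79.15937042236328)
```

paste_new is at (0.473, 0.0565), with the two views agreeing to 3 mm and the diameter 53 to 56 mm against 54. fish_new's axis is at about 77.5° and tool x is at 76.9°, so the yaw is already right. Going for the paste can.

Call:
jog_arm(dr=[[0,0,0],[0,0,0],[0,0,0],[0,0,0],[0,0,0],[0,0,0],[0,0,0],[0,0,0],[0,0,0],[0,0,0]], translation=[[-0.06,-0.84,0],[0,0,0.8],[0,0,0.8],[0,0,0.8],[0,0,0.8],[0,0,0.8],[0,0,0.8],[0,0,0.8],[0,0,0.8],[0,0,0.4]], jaw=[1,1,1,1,1,1,1,1,1,1])

```text
clock: 5.2
position: [0.4722, 0.0563, 0.1297]
ee_rot: [0.781, 0.625, -0.001, -0.0]
ft_force: [-0.2, -0.1, 0.2]
grip_width: 1.0
grasp_force: 0.0
```

Call:
jog_arm(dr=[[0,0,0],[0,0,0],[0,0,0],[0,0,0],[0,0,0],[0,0,0],[0,0,0],[0,0,0],[0,0,0],[0,0,0]], translation=[[0,0,0],[0,0,0],[0,0,0],[0,0,0],[0,0,0],[0,0,0],[0,0,0],[0,0,0],[0,0,0],[0,0,0]], jaw=[0.8,0.74,0.7,0.67,0.64,0.6,0.5,0.4,0.2,0], squeeze=40)

```text
clock: 6.2
position: [0.4732, 0.0567, 0.132]
ee_rot: [0.781, 0.624, 0.0, -0.0]
ft_force: [-3.0, 0.3, 6.9]
grip_width: 0.621
grasp_force: 39.5
```

Call:
jog_arm(dr=[[0,0,0],[0,0,0],[0,0,0],[0,0,0],[0,0,0],[0,0,0],[0,0,0],[0,0,0]], translation=[[0,0,0],[0,0,-0.2],[0,0,-0.4],[0,0,-0.6],[0,0,-0.8],[0,0,-0.8],[0,0,-0.8],[0,0,-0.4]], jaw=[0,0,0,0,0,0,0,0])

```text
clock: 7.0
position: [0.4738, 0.0564, 0.2335]
ee_rot: [0.781, 0.624, 0.001, 0.0]
ft_force: [-0.5, 0.5, -2.4]
grip_width: 0.618
grasp_force: 40.4
```

```bash
cat >> h.py <<'E'
def rel(X,yaw=None):
    """tool-axis units to TCP target X; yaw = wanted angle of tool x in deg (turn done after shift)"""
    o=manip.get_obs(); M=Ro.from_quat(o['ee_rot']).as_matrix()
    a=np.degrees(np.arctan2(M[1,0],M[0,0]))
    print('at',o['position'].round(4),'xang',a.round(2),'units',(M.T@(np.array(X)-o['position'])/.025).round(2), None if yaw is None else 'turn %.2f'%((a-yaw)/4), 'tilt',M[:2,2].round(4))
E
python3 - <<'E'
from h import *
c=snap('wrist','w2.png'); np.savez('w2.npz',**c); t=snap('top'); np.savez('t2.npz',**t)
for k in (-1,): pass
print(lid(c,[.648,.235,.089],.054))
rel([.648,.235,.26])
E
```

```text
[(array([0.6325, 0.0882, 0.089 ]), np.float64(0.0569))]
at [0.4739 0.0566 0.2328] xang 77.26 units [ 8.5   5.22 -1.06] None tilt [0.0025 0.0011]
```

View pics/w2.png

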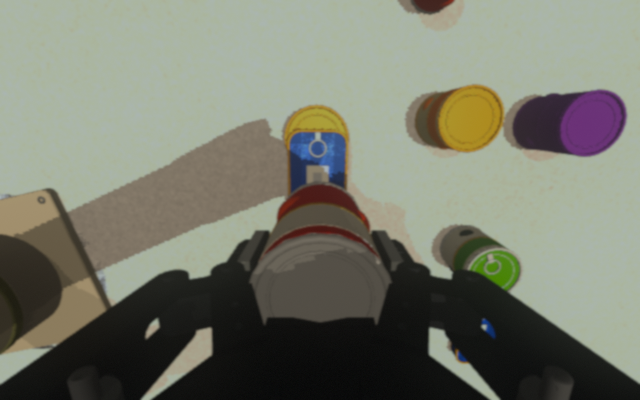

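The wrist view shows the paste can held squarely between the pads, with its lid at (318,285), and fish_new undisturbed at (318,160). I'll move to a standoff where the wrist camera can see paste_row.

Call:
jog_arm(dr=[[0,0,0],[0,0,0],[0,0,0],[0,0,0],[0,0,0],[0,0,0],[0,0,0],[0,0,0],[0,0,0],[0,0,0]], translation=[[0.3,0.4,-0.2],[0.5,0.6,-0.2],[0.5,0.7,-0.2],[0.5,0.7,-0.2],[0.5,0.7,-0.2],[0.5,0.7,0],[0.5,0.7,0],[0.5,0.6,0],[0.3,0.3,0],[0,0,0]], jaw=[0,0,0,0,0,0,0,0,0,0])

```text
clock: 8.1
position: [0.6275, 0.1273, 0.2548]
ee_rot: [0.781, 0.625, -0.001, -0.0]
ft_force: [-0.2, 0.1, -1.2]
grip_width: 0.623
grasp_force: 40.7
```

```bash
python3 - <<'E'
from h import *
c=snap('wrist','w3.png'); np.savez('w3.npz',**c)
print(lid(c,[.65,.235,.089],.054),lid(c,[.765,.052,.076],.068),lid(c,[.473,.11,.076],.068))
rel([.65,.235,.26])
E
```

```text
[(array([0.6478, 0.2357, 0.089 ]), np.float64(0.0554)), (array([0.641 , 0.2263, 0.089 ]), np.float64(0.0556)), (array([0.6375, 0.2339, 0.089 ]), np.float64(0.052))] [(array([0.7593, 0.0558, 0.076 ]), np.float64(0.0713)), (array([0.7646, 0.0712, 0.076 ]), np.float64(0.0702)), (array([0.7431, 0.0722, 0.076 ]), np.float64(0.0669))] [(array([0.4646, 0.0741, 0.076 ]), np.float64(0.0705))]
at [0.627  0.1266 0.2553] xang 77.28 units [ 4.43 -0.06 -0.19] None tilt [-0.0015 -0.0008]
```

View pics/w3.png

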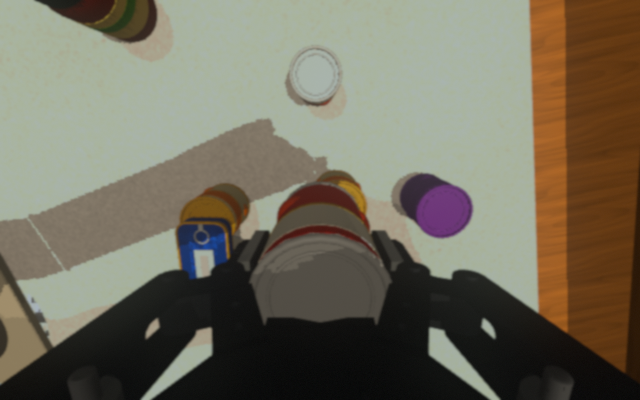

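paste_row's lid is at (316,75), with a clear view. I'll check the held can's offset from the tool axis, and how far apart the cameras read.

```bash
python3 - <<'E'
from h import *
c=dict(np.load('w3.npz'));o=manip.get_obs();p=o['position']
M=Ro.from_quat(o['ee_rot']).as_matrix()
print(ray(c,315.5,74.5,.089))
for h in (.053,.055,.057):
    print(h,proj(c,p-M[:,2]*h), [proj(c,p-M[:,2]*h+M@np.array([np.cos(a)*.027,np.sin(a)*.027,0])).round(1).tolist() for a in (0,.6,1.57,2.5,-.6,-1.57)])
im=c['color'][195:345,240:400][:,:,::-1]; cv2.imwrite('pics/w3c.png',cv2.resize(im,None,fx=5,fy=4*1.0,interpolation=cv2.INTER_CUBIC))
t=dict(np.load('t2.npz'))
E
```

```text
[0.64629625 0.23397284 0.089     ]
0.053 [319.22903277 302.25034008] [[319.2, 233.4], [363.4, 246.2], [393.1, 302.3], [361.2, 351.1], [275.1, 246.1], [245.4, 302.1]]
0.055 [319.2077953  305.72623197] [[319.2, 235.7], [364.3, 248.8], [394.5, 305.8], [361.9, 355.3], [274.2, 248.6], [243.9, 305.6]]
0.057 [319.18573089 309.33746848] [[319.2, 238.2], [365.2, 251.4], [396.0, 309.4], [362.7, 359.6], [273.2, 251.3], [242.4, 309.2]]
```

View pics/w3c.png

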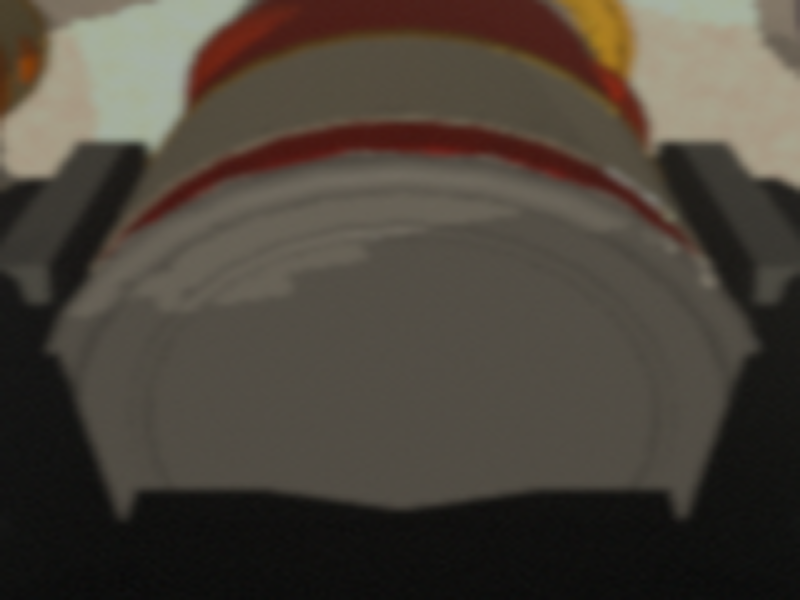

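Held can centred to within 1 mm of the tool axis, so the wrist camera matches the hand. Target for paste_row is (0.648, 0.235). I'll move over it and lower partway.

Call:
jog_arm(dr=[[0,0,0],[0,0,0],[0,0,0],[0,0,0],[0,0,0],[0,0,0],[0,0,0],[0,0,0],[0,0,0],[0,0,0]], translation=[[0.4,-0.03,0],[0.8,-0.03,0],[0.8,-0.03,0],[0.8,-0.03,0],[0.8,-0.03,0.2],[0.6,0,0.6],[0.2,0,0.8],[0,0,0.8],[0,0,0.8],[0,0,0.4]], jaw=[0,0,0,0,0,0,0,0,0,0])

```text
clock: 9.15
position: [0.6469, 0.235, 0.1628]
ee_rot: [0.781, 0.624, -0.002, -0.0]
ft_force: [0.5, -0.3, -0.8]
grip_width: 0.623
grasp_force: 40.6
```

Call:
jog_arm(dr=[[0,0,0],[0,0,0],[0,0,0],[0,0,0]], translation=[[0,0,0.4],[0,0,0.4],[0,0,0.1],[0,0,0]], jaw=[0,0,0,0])

```text
clock: 9.55
position: [0.648, 0.2348, 0.1437]
ee_rot: [0.781, 0.624, -0.0, -0.0]
ft_force: [-0.3, -0.9, -2.1]
grip_width: 0.625
grasp_force: 40.6
```

```bash
python3 - <<'E'
from h import *
c=snap('side'); rel([.648,.235,.123])
u,v=proj(c,[.648,.235,.1]).astype(int); print(u,v)
im=c['color'][v-50:v+50,u-60:u+60,::-1]; cv2.imwrite('pics/s4.png',cv2.resize(im,None,fx=5,fy=5,interpolation=cv2.INTER_CUBIC))
E
```

```text
at [0.6482 0.2348 0.1443] xang 77.26 units [ 0.   -0.01  0.85] None tilt [0.0006 0.0003]
311 151
```

View pics/s4.png

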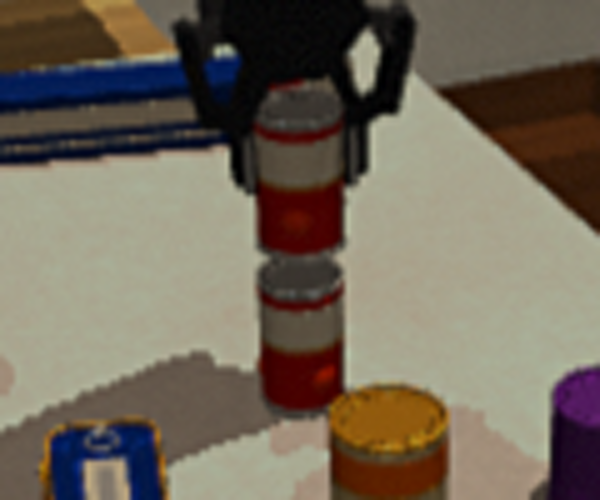

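In the side view the held can (crop x 257–343) sits straight above paste_row (260–343). Lowering gently to contact.

Call:
jog_arm(dr=[[0,0,0],[0,0,0],[0,0,0],[0,0,0],[0,0,0]], translation=[[0,0,0.3],[0,0,0.2],[0,0,0.15],[0,0,0.08],[0,0,0]], jaw=[0,0,0,0,0])

```text
clock: 10.1
position: [0.6478, 0.2347, 0.1252]
ee_rot: [0.781, 0.624, -0.0, -0.0]
ft_force: [0.2, 0.2, -1.1]
grip_width: 0.624
grasp_force: 40.6
```

Call:
jog_arm(dr=[[0,0,0],[0,0,0]], translation=[[0,0,0.06],[0,0,0]], jaw=[0,0])

```text
clock: 10.3
position: [0.648, 0.2348, 0.124]
ee_rot: [0.781, 0.624, 0.0, -0.0]
ft_force: [0.7, -0.1, -2.0]
grip_width: 0.625
grasp_force: 40.6
```

Call:
jog_arm(dr=[[0,0,0],[0,0,0]], translation=[[0,0,0.06],[0,0,0]], jaw=[0,0])

```text
clock: 10.5
position: [0.6483, 0.2349, 0.1231]
ee_rot: [0.781, 0.624, 0.001, 0.0]
ft_force: [-0.5, 0.1, 1.6]
grip_width: 0.623
grasp_force: 40.7
```

Call:
jog_arm(dr=[[0,0,0],[0,0,0],[0,0,0],[0,0,0],[0,0,0],[0,0,0],[0,0,0],[0,0,0]], translation=[[0,0,0.03],[0,0,0],[0,0,0],[0,0,0],[0,0,0],[0,0,0],[0,0,0],[0,0,0]], jaw=[0,0,0.64,0.68,0.75,0.85,1,1])

```text
clock: 11.3
position: [0.648, 0.2347, 0.1217]
ee_rot: [0.781, 0.624, -0.0, -0.0]
ft_force: [-0.3, 0.2, 0.4]
grip_width: 1.001
grasp_force: 0.0
```

Call:
jog_arm(dr=[[0,0,0],[0,0,0],[0,0,0],[0,0,0],[0,0,0],[0,0,0],[0,0,0],[0,0,0]], translation=[[0,0,-0.3],[0,0,-0.6],[0,0,-0.8],[0,0,-1],[0,0,-1],[0,0,-1],[0,0,-0.6],[0,0,0]], jaw=[1,1,1,1,1,1,1,1])

```text
clock: 12.1
position: [0.649, 0.2349, 0.2576]
ee_rot: [0.781, 0.624, 0.002, 0.001]
ft_force: [1.0, 0.8, 0.2]
grip_width: 1.001
grasp_force: 0.0
```

```bash
python3 - <<'E'
from h import *
t=snap('top'); s=snap('side')
print(lid(t,[.648,.235,.178],.054))
u,v=proj(s,[.648,.235,.1]).astype(int)
a=cv2.resize(s['color'][v-50:v+50,u-60:u+60,::-1],None,fx=5,fy=5,interpolation=cv2.INTER_CUBIC); cv2.imwrite('pics/s5.png',a)
rel([.471,.053,.26],77.5)
E
```

```text
None
at [0.6478 0.2348 0.2538] xang 77.27 units [-8.65 -5.3  -0.24] turn -0.06 tilt [-0.0004  0.    ]
```

View pics/s5.png

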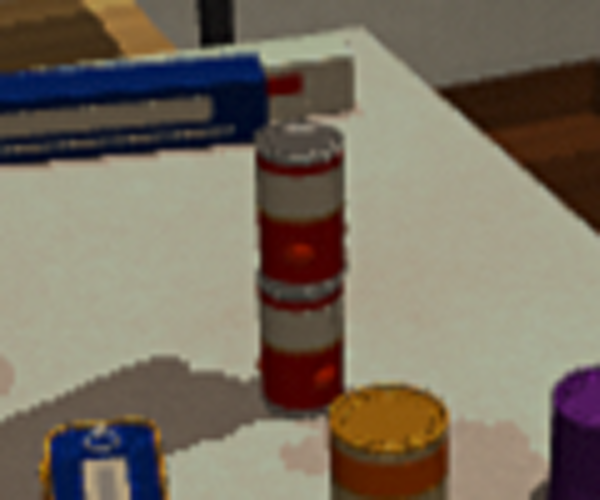

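paste_new is standing squarely on paste_row, with aligned sides at crop x 257–345. Next I'll go to a standoff to measure fish_new.

Call:
jog_arm(dr=[[0,0,0],[0,0,0],[0,0,0],[0,0,0],[0,0,0],[0,0,0],[0,0,0],[0,0,0],[0,0,0],[0,0,0]], translation=[[-0.5,-0.2,0],[-1,-0.4,0],[-1,-0.4,0],[-1,-0.4,0],[-1,-0.5,0],[-1,-0.5,0],[-1,-0.5,0],[-1,-0.5,0],[-1,-0.5,0],[-1,-0.5,0]], jaw=[1,1,1,1,1,1,1,1,1,1])

```text
clock: 13.2
position: [0.4868, 0.0266, 0.2528]
ee_rot: [0.781, 0.624, -0.001, -0.0]
ft_force: [1.1, 0.1, 1.4]
grip_width: 1.0
grasp_force: 0.0
```

Call:
jog_arm(dr=[[0,0,0],[0,0,0],[0,0,0],[0,0,0],[0,0,0],[0,0,0]], translation=[[-1,-0.5,0],[-1,-0.5,0],[-0.5,-0.3,0],[-0.3,0,0],[0,0,0],[0,0,0]], jaw=[1,1,1,1,1,1])

```text
clock: 13.8
position: [0.4417, -0.0329, 0.2541]
ee_rot: [0.781, 0.625, -0.0, 0.0]
ft_force: [0.2, -0.7, -0.9]
grip_width: 0.998
grasp_force: 0.0
```

```bash
cat >> h.py <<'E'
def fish(c,X,z,half=75):
    u,v=proj(c,X).astype(int); x0,y0=max(u-half,0),max(v-half,0)
    im=cv2.resize(c['color'][y0:v+half,x0:u+half],None,fx=4,fy=4,interpolation=cv2.INTER_CUBIC)
    m=cv2.inRange(cv2.cvtColor(im,cv2.COLOR_RGB2HSV),(100,80,30),(128,255,255))
    P=max(cv2.findContours(m,cv2.RETR_EXTERNAL,cv2.CHAIN_APPROX_NONE)[0],key=cv2.contourArea)
    W=np.array([ray(c,(a+.5)/4-.5+x0,(b+.5)/4-.5+y0,z)[:2] for a,b in P[:,0]])*1000
    return cv2.minAreaRect(W.astype(np.float32))
E
python3 - <<'E'
from h import *
c=snap('wrist','w6.png'); np.savez('w6.npz',**c); t=snap('top'); np.savez('t6.npz',**t)
print('W',fish(c,[.471,.056,.098],.098),'T',fish(t,[.471,.056,.098],.098,35))
print('row T',fish(t,[.650,-.235,.022],.022,30))
print('pump_row',lid(c,[.641,.087,.076],.068)); rel([.471,.056,.26],77.5)
E
```

```text
W ((471.797607421875, 60.357887268066406), (97.61376953125, 53.46102523803711), 76.60700988769531) T ((472.6114501953125, 64.49069213867188), (89.35572814941406, 51.15796661376953), 76.46664428710938)
row T ((650.2077026367188, -235.33074951171875), (94.74440002441406, 51.19708251953125), 78.57740783691406)
pump_row [(array([0.6431, 0.0828, 0.076 ]), np.float64(0.067)), (array([0.638 , 0.0883, 0.076 ]), np.float64(0.069))]
at [ 0.4417 -0.0329  0.2541] xang 77.34 units [ 3.73  0.37 -0.24] turn -0.04 tilt [-0.0004 -0.0005]
```

View pics/w6.png

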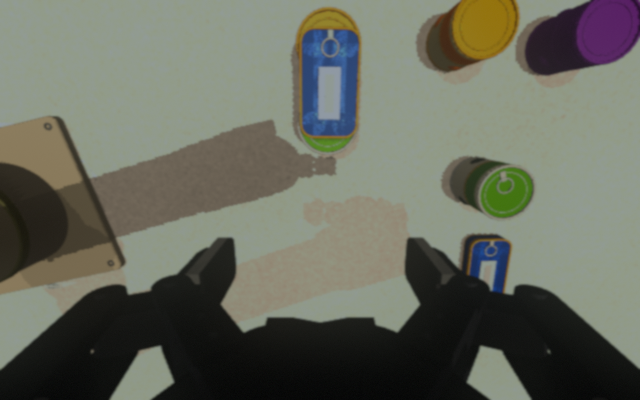

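fish_new is clear in this view at (329,82): centre (0.472, 0.060), axis 76.6°. bean_row is at (507,190). Descending with the fingers across the short side.

Call:
jog_arm(dr=[[0,0,0.19],[0,0,0],[0,0,0],[0,0,0],[0,0,0],[0,0,0],[0,0,0],[0,0,0],[0,0,0],[0,0,0]], translation=[[0.5,0.06,0],[0.8,0.1,0],[0.8,0.1,0],[0.8,0.1,0],[0.8,0,0],[0.2,0,0.6],[0,0,0.8],[0,0,0.8],[0,0,0.8],[0,0,0.8]], jaw=[1,1,1,1,1,1,1,1,1,1])

```text
clock: 14.9
position: [0.4728, 0.0605, 0.1583]
ee_rot: [0.785, 0.62, -0.0, -0.0]
ft_force: [-0.3, -0.0, -0.1]
grip_width: 0.998
grasp_force: 0.0
```

Call:
jog_arm(dr=[[0,0,0],[0,0,0],[0,0,0],[0,0,0],[0,0,0],[0,0,0]], translation=[[0,0,0.8],[0,0,0.8],[0,0,0.8],[0,0,0.7],[0,0,0.2],[0,0,0]], jaw=[1,1,1,1,1,1])

```text
clock: 15.5
position: [0.4723, 0.0597, 0.0762]
ee_rot: [0.785, 0.62, -0.001, -0.0]
ft_force: [-0.6, 0.3, -0.5]
grip_width: 1.0
grasp_force: 0.0
```

```bash
python3 - <<'E'
from h import *
rel([.4717,.0602,.073],76.6)
c=dict(np.load('w6.npz')); t=dict(np.load('t6.npz'))
print('bean_row',lid(c,[.652,-.1,.076],.068),lid(t,[.652,-.1,.076],.068), ray(c,506,190.5,.076))
E
```

```text
at [0.4723 0.0597 0.0762] xang 76.56 units [ 0.01 -0.03  0.13] turn -0.01 tilt [-0.0015 -0.0007]
bean_row [(array([ 0.6486, -0.0911,  0.076 ]), np.float64(0.0691)), (array([ 0.6531, -0.0998,  0.076 ]), np.float64(0.0653))] [(array([ 0.6571, -0.0973,  0.076 ]), np.float64(0.0686))] [ 0.65054089 -0.09635676  0.076     ]
```

Call:
jog_arm(dr=[[0,0,0],[0,0,0],[0,0,0],[0,0,0],[0,0,0],[0,0,0],[0,0,0],[0,0,0],[0,0,0],[0,0,0]], translation=[[0,0,0.1],[0,0,0],[0,0,0],[0,0,0],[0,0,0],[0,0,0],[0,0,0],[0,0,0],[0,0,0],[0,0,0]], jaw=[0.85,0.8,0.77,0.74,0.71,0.68,0.6,0.4,0.2,0], squeeze=40)

```text
clock: 16.5
position: [0.4727, 0.0592, 0.0748]
ee_rot: [0.785, 0.619, 0.0, -0.0]
ft_force: [-2.5, -0.1, 5.3]
grip_width: 0.694
grasp_force: 43.4
```

Call:
jog_arm(dr=[[0,0,0],[0,0,0],[0,0,0],[0,0,0],[0,0,0],[0,0,0],[0,0,0],[0,0,0],[0,0,0],[0,0,0]], translation=[[0,0,0],[0,0,-0.1],[0,0,-0.2],[0,0,-0.4],[0,0,-0.6],[0,0,-0.8],[0,0,-0.8],[0,0,-0.8],[0,0,-0.8],[0,0,-0.4]], jaw=[0,0,0,0,0,0,0,0,0,0])

```text
clock: 17.5
position: [0.4733, 0.059, 0.1991]
ee_rot: [0.785, 0.619, 0.001, 0.0]
ft_force: [0.4, 0.2, -1.5]
grip_width: 0.693
grasp_force: 43.7
```

```bash
python3 - <<'E'
from h import *
c=snap('wrist','w7.png'); t=snap('top'); np.savez('t7.npz',**t); np.savez('w7.npz',**c)
a=cv2.resize(c['color'][:,:,::-1],(480,300)); b=cv2.resize(t['color'][130:262,235:435,::-1],None,fx=2.4,fy=2.25)
cv2.imwrite('pics/m7.png',np.vstack([a,b[:297]]))
for n,x,y in(('pump',.481,.099),('bean',.462,.02),('pump_row',.641,.087),('bean_row',.652,-.098)): print(n,'W',lid(c,[x,y,.076],.068),'T',lid(t,[x,y,.076],.068))
rel([.65,-.237,.2],78.6)
E
```

```text
pump W None T [(array([0.4832, 0.0897, 0.076 ]), np.float64(0.0674)), (array([0.4599, 0.0784, 0.076 ]), np.float64(0.067)), (array([0.4405, 0.0731, 0.076 ]), np.float64(0.067))]
bean W None T [(array([0.4559, 0.0215, 0.076 ]), np.float64(0.0673))]
pump_row W [(array([0.6403, 0.0881, 0.076 ]), np.float64(0.0702)), (array([0.6329, 0.089 , 0.076 ]), np.float64(0.0689))] T [(array([0.6692, 0.0907, 0.076 ]), np.float64(0.0667)), (array([0.6647, 0.1092, 0.076 ]), np.float64(0.0685))]
bean_row W None T [(array([ 0.6585, -0.0957,  0.076 ]), np.float64(0.0675)), (array([ 0.6255, -0.0914,  0.076 ]), np.float64(0.0635))]
at [0.4733 0.0592 0.1982] xang 76.5 units [-9.87  9.64 -0.07] turn -0.52 tilt [0.0025 0.0012]
```

View pics/m7.png

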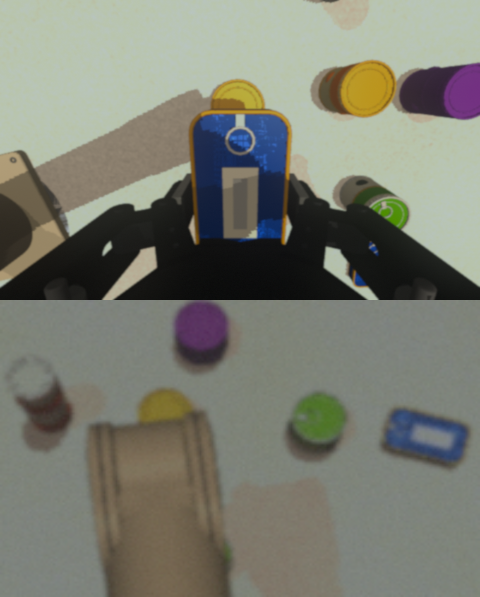

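The wrist view (upper half) shows the fish tin held level and centred. Nothing in the row has moved. I'll go to a viewing pose beside fish_row, clear of the oil bottle.

Call:
jog_arm(dr=[[0,0,0],[0,0,0],[0,0,0],[0,0,0],[0,0,0],[0,0,0],[0,0,0],[0,0,0],[0,0,0],[0,0,0]], translation=[[-0.5,0.2,-0.3],[-0.9,0.36,-0.3],[-0.9,0.36,-0.3],[-0.9,0.36,0],[-0.9,0.36,0],[-0.9,0.36,0],[-0.9,0.36,0],[-0.9,0.36,0],[-0.9,0.36,0],[-0.9,0.36,0]], jaw=[0,0,0,0,0,0,0,0,0,0])

```text
clock: 18.6
position: [0.5053, -0.1722, 0.2187]
ee_rot: [0.785, 0.619, -0.001, -0.0]
ft_force: [0.2, -0.1, -2.3]
grip_width: 0.695
grasp_force: 43.6
```

Call:
jog_arm(dr=[[0,0,0],[0,0,0],[0,0,0],[0,0,0],[0,0,-0.5],[0,0,0],[0,0,0]], translation=[[-0.9,0.36,0],[-0.9,0.36,0],[-0.9,0.36,0],[-0.7,0.3,0],[0,0,0],[0,0,0],[0,0,0]], jaw=[0,0,0,0,0,0,0])

```text
clock: 19.3
position: [0.5192, -0.2611, 0.2188]
ee_rot: [0.775, 0.632, -0.0, -0.0]
ft_force: [0.1, -0.8, -1.5]
grip_width: 0.691
grasp_force: 43.7
```

```bash
python3 - <<'E'
from h import *
c=snap('wrist','w8.png'); np.savez('w8.npz',**c); t=snap('top'); np.savez('t8.npz',**t)
print('uv',proj(c,[.65,-.236,.022]))
print('row W',fish(c,[.65,-.236,.022],.022,50),'T',fish(t,[.65,-.236,.022],.022,30))
p=manip.get_obs()
rel([.65,-.237,.12],78.6)
for n,x,y in(('pump',.481,.099),('bean',.462,.02),('pump_row',.641,.087),('bean_row',.652,-.098)): print(n,'T',lid(t,[x,y,.076],.068),'W',lid(c,[x,y,.076],.068) if 'bean_row'==n else '')
E
```

```text
uv [425.24653671 131.47738714]
row W ((649.929443359375, -236.49215698242188), (97.05277252197266, 52.86344528198242), 78.80035400390625) T ((650.2508544921875, -235.24514770507812), (94.77700805664062, 51.4103889465332), 78.95648956298828)
at [ 0.5196 -0.2606  0.2191] xang 78.5 units [1.96 4.93 3.96] turn -0.03 tilt [-0.0004  0.0003]
pump T [(array([0.464 , 0.0979, 0.076 ]), np.float64(0.0698))] W 
bean T [(array([0.4441, 0.0276, 0.076 ]), np.float64(0.0679)), (array([0.463 , 0.0214, 0.076 ]), np.float64(0.0676)), (array([0.4673, 0.0041, 0.076 ]), np.float64(0.0672))] W 
pump_row T [(array([0.6145, 0.0844, 0.076 ]), np.float64(0.0687))] W 
bean_row T [(array([ 0.6585, -0.0957,  0.076 ]), np.float64(0.0683)), (array([ 0.6255, -0.0921,  0.076 ]), np.float64(0.0642))] W None
```

View pics/w8.png

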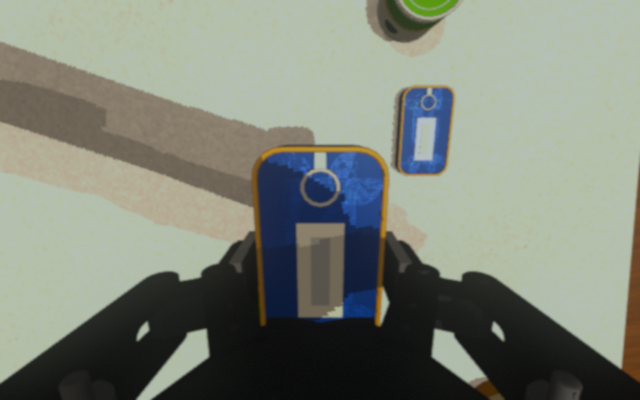

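fish_row is at (0.6499, -0.2365), 78.8°; both cameras agree to 1.3 mm. Moving over it and lowering.

Call:
jog_arm(dr=[[0,0,0],[0,0,0],[0,0,0],[0,0,0],[0,0,0],[0,0,0],[0,0,0],[0,0,-0.07],[0,0,0],[0,0,0]], translation=[[0.25,0.5,0],[0.3,0.8,0],[0.3,0.8,0],[0.3,0.8,0],[0.3,0.8,0],[0.3,0.8,0.4],[0.2,0.4,0.8],[0,0,0.8],[0,0,0.8],[0,0,0.8]], jaw=[0,0,0,0,0,0,0,0,0,0])

```text
clock: 20.4
position: [0.6505, -0.2362, 0.1279]
ee_rot: [0.772, 0.635, 0.0, -0.0]
ft_force: [0.3, 0.2, -1.7]
grip_width: 0.691
grasp_force: 43.8
```

Call:
jog_arm(dr=[[0,0,0],[0,0,0],[0,0,0],[0,0,0],[0,0,0],[0,0,0]], translation=[[0,0,0.8],[0,0,0.8],[0,0,0.8],[0,0,0.8],[0,0,0.2],[0,0,0]], jaw=[0,0,0,0,0,0])

```text
clock: 21.0
position: [0.6496, -0.2366, 0.0434]
ee_rot: [0.773, 0.635, -0.0, -0.001]
ft_force: [0.6, 1.5, -0.6]
grip_width: 0.693
grasp_force: 43.7
```

```bash
python3 - <<'E'
from h import *
rel([.6497,-.2372,.0208],78.8)
E
```

```text
at [ 0.6496 -0.2366  0.0434] xang 78.83 units [-0.02  0.01  0.9 ] turn 0.01 tilt [-0.0014  0.0007]
```

Call:
jog_arm(dr=[[0,0,0],[0,0,0],[0,0,0],[0,0,0],[0,0,0]], translation=[[0,0,0.3],[0,0,0.3],[0,0,0.15],[0,0,0.08],[0,0,0]], jaw=[0,0,0,0,0])

```text
clock: 21.5
position: [0.6494, -0.2374, 0.0233]
ee_rot: [0.773, 0.635, -0.0, -0.0]
ft_force: [-0.4, -0.6, -2.4]
grip_width: 0.691
grasp_force: 43.9
```

Call:
jog_arm(dr=[[0,0,0],[0,0,0]], translation=[[0,0,0.05],[0,0,0]], jaw=[0,0])

```text
clock: 21.7
position: [0.6496, -0.2375, 0.0224]
ee_rot: [0.773, 0.635, 0.0, 0.0]
ft_force: [-0.5, 0.7, -2.0]
grip_width: 0.69
grasp_force: 43.9
```

Call:
jog_arm(dr=[[0,0,0],[0,0,0]], translation=[[0,0,0.04],[0,0,0]], jaw=[0,0])

```text
clock: 21.9
position: [0.6495, -0.2374, 0.0212]
ee_rot: [0.773, 0.635, 0.0, -0.0]
ft_force: [0.1, 0.3, -1.9]
grip_width: 0.695
grasp_force: 43.9
```

Call:
jog_arm(dr=[[0,0,0],[0,0,0]], translation=[[0,0,0.04],[0,0,0]], jaw=[0,0])

```text
clock: 22.1
position: [0.6496, -0.2375, 0.0209]
ee_rot: [0.773, 0.635, 0.0, 0.0]
ft_force: [-2.2, 1.1, 4.6]
grip_width: 0.69
grasp_force: 44.5
```

Call:
jog_arm(dr=[[0,0,0],[0,0,0]], translation=[[0,0,0.03],[0,0,0]], jaw=[0,0])

```text
clock: 22.3
position: [0.6496, -0.2375, 0.0209]
ee_rot: [0.773, 0.635, 0.0, -0.0]
ft_force: [-6.5, 3.0, 10.8]
grip_width: 0.693
grasp_force: 45.4
```

Contact at the expected height. Releasing and lifting.

Call:
jog_arm(dr=[[0,0,0],[0,0,0],[0,0,0],[0,0,0],[0,0,0],[0,0,0],[0,0,0],[0,0,0]], translation=[[0,0,-0.03],[0,0,0],[0,0,0],[0,0,0],[0,0,0],[0,0,0],[0,0,0],[0,0,0]], jaw=[0,0,0.71,0.74,0.8,0.9,1,1])

```text
clock: 23.1
position: [0.6495, -0.2375, 0.0202]
ee_rot: [0.773, 0.635, 0.0, -0.0]
ft_force: [-0.2, 0.4, -0.1]
grip_width: 1.0
grasp_force: 0.0
```

Call:
jog_arm(dr=[[0,0,0],[0,0,0],[0,0,0],[0,0,0],[0,0,0],[0,0,0],[0,0,0],[0,0,0],[0,0,0],[0,0,0]], translation=[[0,0,-0.2],[0,0,-0.4],[0,0,-0.8],[0,0,-1],[0,0,-1],[0,0,-1],[0,0,-1],[0,0,-1],[0,0,-1],[0,0,-1]], jaw=[1,1,1,1,1,1,1,1,1,1])

```text
clock: 24.1
position: [0.6494, -0.2376, 0.2325]
ee_rot: [0.773, 0.635, 0.0, 0.0]
ft_force: [1.1, -0.6, 0.2]
grip_width: 0.999
grasp_force: 0.0
```

```bash
python3 - <<'E'
from h import *
rel([.46,-.08,.24],76.6)
E
```

```text
at [ 0.6494 -0.2376  0.2325] xang 78.77 units [ 4.71 -8.66 -0.31] turn 0.54 tilt [ 0.001  -0.0002]
```

Call:
jog_arm(dr=[[0,0,0],[0,0,0],[0,0,0],[0,0,0],[0,0,0],[0,0,0],[0,0,0],[0,0,0],[0,0,0],[0,0,0]], translation=[[0.3,-0.5,-0.1],[0.5,-0.9,-0.1],[0.5,-0.9,0],[0.5,-0.9,0],[0.5,-0.9,0],[0.5,-0.9,0],[0.5,-0.9,0],[0.5,-0.9,0],[0.5,-0.9,0],[0.4,-0.8,0]], jaw=[1,1,1,1,1,1,1,1,1,1])

```text
clock: 25.1
position: [0.463, -0.0804, 0.2361]
ee_rot: [0.773, 0.635, 0.001, 0.0]
ft_force: [-0.5, 0.1, 0.7]
grip_width: 0.999
grasp_force: 0.0
```

Call:
jog_arm(dr=[[0,0,0.5],[0,0,0],[0,0,0]], translation=[[0,0,0],[0,0,0],[0,0,0]], jaw=[1,1,1])

```text
clock: 25.4
position: [0.4641, -0.0813, 0.2359]
ee_rot: [0.784, 0.621, 0.001, 0.0]
ft_force: [0.2, -0.6, 0.6]
grip_width: 1.001
grasp_force: 0.0
```

```bash
cat >> h.py <<'E'
def blob(c,X,lo,hi,half,k=4):
    """colour-lid: min enclosing ellipse of the mask, cast on the lid plane"""
    u,v=proj(c,X).astype(int); x0,y0=max(u-half,0),max(v-half,0)
    im=cv2.resize(c['color'][y0:v+half,x0:u+half],None,fx=k,fy=k,interpolation=cv2.INTER_CUBIC)
    m=cv2.inRange(cv2.cvtColor(im,cv2.COLOR_RGB2HSV),lo,hi)
    P=max(cv2.findContours(m,cv2.RETR_EXTERNAL,cv2.CHAIN_APPROX_NONE)[0],key=cv2.contourArea)
    W=np.array([ray(c,(a+.5)/k-.5+x0,(b+.5)/k-.5+y0,X[2])[:2] for a,b in cv2.convexHull(P)[:,0]])*1000
    (cx,cy),(a,b),_=cv2.fitEllipse(W.astype(np.float32)); q,r=cv2.minEnclosingCircle(W.astype(np.float32))
    return 'ell %.1f %.1f d %.1f %.1f | circ %.1f %.1f d %.1f'%(cx,cy,a,b,*q,2*r)
GR=((40,140,70),(70,255,255)); GO=((18,140,80),(32,255,255))
E
python3 - <<'E'
from h import *
c=snap('wrist'); np.savez('w9.npz',**c); t=snap('top'); s=snap('side')
a=c['color'][:,:,::-1]; b=cv2.resize(s['color'][110:310,200:440,::-1],(240*5//4*2,500))
cv2.imwrite('pics/m9.png',np.vstack([cv2.resize(a,(512,320)),cv2.resize(b,(512,280))]))
print('fish T',fish(t,[.65,-.236,.044],.044,30)); print('fish0 T', fish(dict(np.load('t8.npz')),[.65,-.236,.022],.022,30))
for n,x,y,g in(('pump',.481,.099,GO),('bean',.462,.02,GR),('pump_row',.641,.087,GO),('bean_row',.652,-.098,GR)):
    for N,C,h in(('W',c,42),('T',t,15)):
        try: print(n,N,blob(C,[x,y,.076],*g,h),lid(C,[x,y,.076],.068))
        except Exception as e: print(n,N,e)
rel([.46,-.08,.24],76.6)
E
```

```text
fish T ((649.6778564453125, -234.20932006835938), (95.48016357421875, 51.343231201171875), 78.69709014892578)
fish0 T ((650.2508544921875, -235.24514770507812), (94.77700805664062, 51.4103889465332), 78.95648956298828)
pump W ell 479.0 95.0 d 56.8 63.9 | circ 478.0 90.9 d 63.7 None
pump T ell 478.3 101.8 d 61.4 65.6 | circ 478.1 102.1 d 65.7 [(array([0.464 , 0.0979, 0.076 ]), np.float64(0.0695)), (array([0.4816, 0.1095, 0.076 ]), np.float64(0.0699))]
bean W ell 462.6 23.5 d 59.7 60.0 | circ 462.5 23.5 d 60.1 [(array([0.4613, 0.0231, 0.076 ]), np.float64(0.0715)), (array([0.4647, 0.0057, 0.076 ]), np.float64(0.0707))]
bean T ell 463.4 25.3 d 50.8 53.8 | circ 463.4 25.9 d 54.1 [(array([0.4437, 0.0247, 0.076 ]), np.float64(0.0688)), (array([ 0.448 , -0.0024,  0.076 ]), np.float64(0.0689))]
pump_row W ell 632.6 57.2 d 11.0 32.1 | circ 632.1 56.7 d 31.4 None
pump_row T ell 637.4 85.8 d 61.5 66.0 | circ 637.6 85.8 d 66.3 [(array([0.6107, 0.0855, 0.076 ]), np.float64(0.0682)), (array([0.6407, 0.0904, 0.076 ]), np.float64(0.0702)), (array([0.6332, 0.0629, 0.076 ]), np.float64(0.0662))]
bean_row W ell 650.6 -99.3 d 59.0 59.8 | circ 650.6 -99.3 d 59.9 [(array([ 0.6514, -0.0975,  0.076 ]), np.float64(0.0715)), (array([ 0.6463, -0.0919,  0.076 ]), np.float64(0.0643)), (array([ 0.6463, -0.0919,  0.076 ]), np.float64(0.0698))]
bean_row T ell 653.9 -98.2 d 47.4 52.5 | circ 654.5 -98.4 d 52.3 None
at [ 0.4641 -0.0813  0.2354] xang 76.77 units [ 0.01 -0.17 -0.19] turn 0.04 tilt [ 0.     -0.0002]
```

View pics/m9.png

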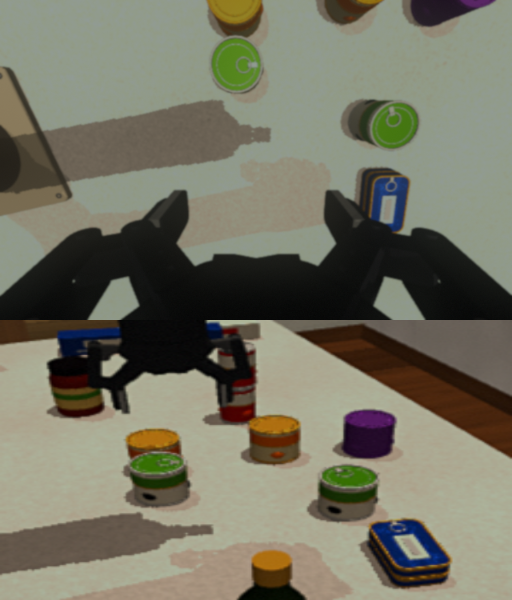

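The side view (lower half) shows the fish tin squarely on fish_row; the top camera puts the two lids 1.2 mm apart. bean_new's green lid is at (236,65) and bean_row's at (393,125). Next, bean_new at (0.4626, 0.0235).

Call:
jog_arm(dr=[[0,0,0],[0,0,0],[0,0,0],[0,0,0],[0,0,0],[0,0,0],[0,0,0],[0,0,0],[0,0,0],[0,0,0]], translation=[[0.4,-0.1,0],[0.8,-0.2,0],[0.8,-0.2,0],[0.8,-0.2,0],[0.8,-0.2,0],[0.47,-0.12,0.2],[0,0,0.8],[0,0,0.9],[0,0,0.9],[0,0,0.9]], jaw=[1,1,1,1,1,1,1,1,1,1])

```text
clock: 26.55
position: [0.4622, 0.0241, 0.1415]
ee_rot: [0.784, 0.621, -0.0, 0.0]
ft_force: [-0.3, -0.2, -0.0]
grip_width: 1.0
grasp_force: 0.0
```

```bash
python3 - <<'E'
from h import *
rel([.4626,.0235,.035],77)
E
```

```text
at [0.4622 0.0241 0.1415] xang 76.78 units [-0.02  0.02  4.26] turn -0.05 tilt [-0.0002 -0.0002]
```

Call:
jog_arm(dr=[[0,0,0],[0,0,0],[0,0,0],[0,0,0],[0,0,0],[0,0,0],[0,0,0]], translation=[[0,0,0.8],[0,0,0.8],[0,0,0.8],[0,0,0.8],[0,0,0.7],[0,0,0.3],[0,0,0]], jaw=[1,1,1,1,1,1,1])

```text
clock: 27.25
position: [0.4616, 0.0238, 0.0369]
ee_rot: [0.784, 0.621, -0.001, -0.0]
ft_force: [0.5, 0.8, -0.1]
grip_width: 1.003
grasp_force: 0.0
```

Call:
jog_arm(dr=[[0,0,0],[0,0,0],[0,0,0],[0,0,0],[0,0,0],[0,0,0],[0,0,0],[0,0,0],[0,0,0],[0,0,0]], translation=[[0,0,0],[0,0,0],[0,0,0],[0,0,0],[0,0,0],[0,0,0],[0,0,0],[0,0,0],[0,0,0],[0,0,0]], jaw=[0.9,0.86,0.83,0.81,0.79,0.76,0.7,0.5,0.2,0], squeeze=40)

```text
clock: 28.25
position: [0.4627, 0.0241, 0.0385]
ee_rot: [0.784, 0.621, 0.0, -0.0]
ft_force: [-3.3, 0.3, 9.5]
grip_width: 0.783
grasp_force: 42.4
```

Call:
jog_arm(dr=[[0,0,0],[0,0,0],[0,0,0],[0,0,0],[0,0,0],[0,0,0],[0,0,0],[0,0,0],[0,0,0],[0,0,0]], translation=[[0,0,0],[0,0,-0.1],[0,0,-0.3],[0,0,-0.6],[0,0,-0.9],[0,0,-1],[0,0,-1],[0,0,-1],[0,0,-0.8],[0,0,-0.3]], jaw=[0,0,0,0,0,0,0,0,0,0])

```text
clock: 29.25
position: [0.463, 0.024, 0.1898]
ee_rot: [0.784, 0.621, 0.001, 0.0]
ft_force: [-0.5, 0.1, -1.8]
grip_width: 0.78
grasp_force: 45.8
```

```bash
python3 - <<'E'
from h import *
c=snap('wrist','w10.png'); np.savez('w10.npz',**c); o=manip.get_obs(); M=Ro.from_quat(o['ee_rot']).as_matrix(); p=o['position']
try: print('bean_row',blob(c,[.6506,-.099,.076],*GR,45))
except Exception as e: print(e)
X=p-M[:,2]*.041; print('held',p.round(4),blob(c,X,*GR,110,2))
rel([.56,-.09,.2],77)
E
```

```text
bean_row ell 650.4 -98.9 d 58.6 60.0 | circ 650.4 -99.1 d 60.4
held [0.4631 0.0241 0.1898] ell 464.9 33.8 d 41.9 53.4 | circ 465.4 34.9 d 54.8
at [0.4631 0.0241 0.1898] xang 76.77 units [-3.55  4.82 -0.4 ] turn -0.06 tilt [0.0027 0.0011]
```

bean_row is confirmed at (0.6504, -0.099). The tin underside is 38.5 mm below the TCP. Carrying it over.

Call:
jog_arm(dr=[[0,0,0],[0,0,0],[0,0,0],[0,0,0],[0,0,0],[0,0,0],[0,0,0],[0,0,0],[0,0,0],[0,0,0]], translation=[[-0.16,0.4,0],[-0.3,0.8,0],[-0.3,0.9,0],[-0.3,0.9,0],[-0.3,0.9,0],[-0.3,0.9,0],[-0.4,0.9,0],[-0.4,0.9,0],[-0.3,0.9,0],[-0.2,0.6,0]], jaw=[0,0,0,0,0,0,0,0,0,0])

```text
clock: 30.3
position: [0.6432, -0.0963, 0.1854]
ee_rot: [0.784, 0.621, -0.001, -0.0]
ft_force: [0.6, 0.8, -2.3]
grip_width: 0.785
grasp_force: 46.0
```

Call:
jog_arm(dr=[[0,0,0],[0,0,0],[0,0,0],[0,0,0],[0,0,0],[0,0,0],[0,0,0]], translation=[[-0.1,0.32,0],[0,0,0.6],[0,0,0.8],[0,0,0.6],[0,0,0.3],[0,0,0],[0,0,0]], jaw=[0,0,0,0,0,0,0])

```text
clock: 31.0
position: [0.6499, -0.0985, 0.1308]
ee_rot: [0.784, 0.621, 0.0, 0.0]
ft_force: [-0.1, 0.2, -2.6]
grip_width: 0.784
grasp_force: 46.0
```

```bash
python3 - <<'E'
from h import *
rel([.6504,-.0985,.1145],77)
E
```

```text
at [ 0.6499 -0.0985  0.1308] xang 76.8 units [0.   0.02 0.65] turn -0.05 tilt [0.0006 0.0001]
```

Call:
jog_arm(dr=[[0,0,0],[0,0,0],[0,0,0],[0,0,0],[0,0,0]], translation=[[0,0.02,0.3],[0,0,0.2],[0,0,0.06],[0,0,0],[0,0,0]], jaw=[0,0,0,0,0])

```text
clock: 31.5
position: [0.6503, -0.0988, 0.1164]
ee_rot: [0.784, 0.621, 0.0, 0.0]
ft_force: [-0.0, 0.1, -2.4]
grip_width: 0.786
grasp_force: 46.0
```

Call:
jog_arm(dr=[[0,0,0],[0,0,0]], translation=[[0,0,0.05],[0,0,0]], jaw=[0,0])

```text
clock: 31.7
position: [0.6503, -0.0987, 0.115]
ee_rot: [0.784, 0.621, 0.0, -0.0]
ft_force: [0.7, -0.4, -2.8]
grip_width: 0.783
grasp_force: 46.0
```

Call:
jog_arm(dr=[[0,0,0],[0,0,0]], translation=[[0,0,0.04],[0,0,0]], jaw=[0,0])

```text
clock: 31.9
position: [0.6504, -0.0988, 0.1147]
ee_rot: [0.784, 0.621, 0.0, 0.0]
ft_force: [-2.8, 0.1, 4.0]
grip_width: 0.782
grasp_force: 46.5
```

Call:
jog_arm(dr=[[0,0,0],[0,0,0],[0,0,0],[0,0,0],[0,0,0],[0,0,0],[0,0,0]], translation=[[0,0,0],[0,0,0],[0,0,0],[0,0,0],[0,0,0],[0,0,0],[0,0,0]], jaw=[0.8,0.82,0.86,0.92,1,1,1])

```text
clock: 32.6
position: [0.6503, -0.0987, 0.114]
ee_rot: [0.784, 0.621, -0.0, -0.0]
ft_force: [-0.5, 0.4, 0.4]
grip_width: 1.002
grasp_force: 0.0
```

Call:
jog_arm(dr=[[0,0,0],[0,0,0],[0,0,0],[0,0,0],[0,0,0],[0,0,0],[0,0,0],[0,0,0],[0,0,0]], translation=[[0,0,-0.2],[0,0,-0.4],[0,0,-0.8],[0,0,-0.8],[0,0,-0.8],[0,0,-0.8],[0,0,-0.8],[0,0,-0.3],[0,0,0]], jaw=[1,1,1,1,1,1,1,1,1])

```text
clock: 33.5
position: [0.6508, -0.0989, 0.238]
ee_rot: [0.784, 0.621, 0.001, 0.001]
ft_force: [0.1, -0.5, -1.1]
grip_width: 0.997
grasp_force: 0.0
```

```bash
python3 - <<'E'
from h import *
rel([.4555,.004,.24],77)
t=snap('top')
print(blob(t,[.65,-.099,.152],*GR,16))
print('paste T',lid(t,[.648,.237,.178],.054))
E
```

```text
at [ 0.6508 -0.0989  0.238 ] xang 76.78 units [ 2.22 -8.55 -0.1 ] turn -0.05 tilt [0.0024 0.    ]Traceback (most recent call last):
  File "<stdin>", line 4, in <module>
  File "h.py", line 39, in blob
    P=max(cv2.findContours(m,cv2.RETR_EXTERNAL,cv2.CHAIN_APPROX_NONE)[0],key=cv2.contourArea)
ValueError: max() iterable argument is empty
```

Call:
jog_arm(dr=[[0,0,0],[0,0,0],[0,0,0],[0,0,0],[0,0,0],[0,0,0],[0,0,0],[0,0,0],[0,0,0],[0,0,0]], translation=[[0.1,-0.5,0],[0.3,-0.9,0],[0.3,-0.9,0],[0.3,-0.9,0],[0.3,-0.9,0],[0.3,-0.9,0],[0.2,-0.9,0],[0.2,-0.9,0],[0.2,-0.9,0],[0,-0.8,0]], jaw=[1,1,1,1,1,1,1,1,1,1])

```text
clock: 34.55
position: [0.4545, 0.0044, 0.2354]
ee_rot: [0.783, 0.622, -0.001, -0.0]
ft_force: [0.6, 0.5, -0.4]
grip_width: 1.001
grasp_force: 0.0
```

Call:
jog_arm(dr=[[0,0,0],[0,0,0]], translation=[[0,0,0],[0,0,0]], jaw=[1,1])

```text
clock: 34.75
position: [0.4558, 0.0035, 0.2361]
ee_rot: [0.784, 0.621, -0.0, -0.0]
ft_force: [-0.5, -0.7, -0.3]
grip_width: 0.998
grasp_force: 0.0
```

```bash
python3 - <<'E'
from h import *
c=snap('wrist','w11.png'); t=snap('top')
for n,x,y,g in(('pump',.479,.101,GO),('pump_row',.641,.087,GO)):
    print(n,blob(c,[x,y,.076],*g,45),'T',blob(t,[x,y,.076],*g,15),lid(c,[x,y,.076],.068))
print('bean top',blob(c,[.65,-.099,.152],*GR,60),'T',blob(t,[.65,-.099,.152],*GR,18))
rel([.479,.099,.0385],77)
E
```

```text
pump ell 479.8 101.2 d 65.8 66.9 | circ 479.8 101.0 d 67.2 T ell 478.1 103.9 d 56.3 67.3 | circ 477.9 102.3 d 66.2 [(array([0.4787, 0.1045, 0.076 ]), np.float64(0.0712)), (array([0.4747, 0.0975, 0.076 ]), np.float64(0.071)), (array([0.4747, 0.0975, 0.076 ]), np.float64(0.0655))]
pump_row ell 638.5 85.3 d 66.4 68.3 | circ 638.4 85.4 d 68.8 T ell 637.0 85.8 d 62.7 66.6 | circ 637.3 85.9 d 66.6 [(array([0.6451, 0.0818, 0.076 ]), np.float64(0.0697)), (array([0.6392, 0.0748, 0.076 ]), np.float64(0.0677)), (array([0.6424, 0.088 , 0.076 ]), np.float64(0.0647))]
bean top ell 649.1 -98.5 d 58.6 60.4 | circ 648.7 -98.5 d 60.9 T ell 649.9 -97.8 d 52.6 53.7 | circ 649.9 -97.9 d 54.5
at [0.4563 0.0032 0.2362] xang 76.76 units [3.94 0.01 7.91] turn -0.06 tilt [-0.0003 -0.0003]
```

bean_new's lid is about 1.3 mm off bean_row's centre, which is fine. pumpkin_new is at (0.4798, 0.1011), d 67 mm, and pumpkin_row at (0.639, 0.086), d 68 mm. Grasping pumpkin_new.

Call:
jog_arm(dr=[[0,0,0],[0,0,0],[0,0,0],[0,0,0],[0,0,0],[0,0,0],[0,0,0],[0,0,0],[0,0,0],[0,0,0]], translation=[[0.4,0,0],[0.8,0,0],[0.8,0,0],[0.8,0,0],[0.8,0,0],[0.42,0.02,0],[0,0,0.6],[0,0,0.8],[0,0,0.8],[0,0,0.8]], jaw=[1,1,1,1,1,1,1,1,1,1])

```text
clock: 35.85
position: [0.4796, 0.1012, 0.1608]
ee_rot: [0.784, 0.621, 0.0, 0.0]
ft_force: [-0.4, -0.8, -0.4]
grip_width: 0.999
grasp_force: 0.0
```

Call:
jog_arm(dr=[[0,0,0],[0,0,0],[0,0,0],[0,0,0],[0,0,0],[0,0,0],[0,0,0],[0,0,0]], translation=[[0,0,0.8],[0,0,0.8],[0,0,0.8],[0,0,0.8],[0,0,0.8],[0,0,0.6],[0,0,0.3],[0,0,0]], jaw=[1,1,1,1,1,1,1,1])

```text
clock: 36.65
position: [0.4791, 0.101, 0.0383]
ee_rot: [0.784, 0.621, -0.001, -0.0]
ft_force: [0.7, -0.5, 0.2]
grip_width: 0.999
grasp_force: 0.0
```

Call:
jog_arm(dr=[[0,0,0],[0,0,0],[0,0,0],[0,0,0],[0,0,0],[0,0,0],[0,0,0],[0,0,0],[0,0,0],[0,0,0]], translation=[[0,0,0],[0,0,0],[0,0,0],[0,0,0],[0,0,0],[0,0,0],[0,0,0],[0,0,0],[0,0,0],[0,0,0]], jaw=[0.9,0.86,0.83,0.81,0.79,0.76,0.7,0.5,0.2,0], squeeze=40)

```text
clock: 37.65
position: [0.48, 0.1013, 0.0399]
ee_rot: [0.784, 0.621, 0.001, 0.0]
ft_force: [-1.9, -0.5, 9.8]
grip_width: 0.785
grasp_force: 42.7
```

Call:
jog_arm(dr=[[0,0,0],[0,0,0],[0,0,0],[0,0,0],[0,0,0],[0,0,0],[0,0,0],[0,0,0],[0,0,0],[0,0,0]], translation=[[0,0,0],[0,0,-0.1],[0,0,-0.3],[0,0,-0.6],[0,0,-0.9],[0,0,-1],[0,0,-1],[0,0,-1],[0,0,-0.8],[0,0,-0.3]], jaw=[0,0,0,0,0,0,0,0,0,0])

```text
clock: 38.65
position: [0.48, 0.1012, 0.1911]
ee_rot: [0.784, 0.621, 0.001, 0.0]
ft_force: [0.8, 0.2, -3.2]
grip_width: 0.786
grasp_force: 45.9
```

```bash
python3 - <<'E'
from h import *
c=snap('wrist','w12.png'); t=snap('top')
print('pump_row',blob(c,[.639,.086,.076],*GO,48),'T',blob(t,[.639,.086,.076],*GO,15))
rel([.639,.086,.19],77)
E
```

```text
pump_row ell 638.8 86.3 d 66.4 69.0 | circ 639.1 86.4 d 69.1 T ell 638.1 84.3 d 58.0 66.2 | circ 637.4 86.3 d 66.8
at [0.4796 0.1012 0.1896] xang 76.79 units [ 0.86  6.35 -0.01] turn -0.05 tilt [0.0011 0.0007]
```

Call:
jog_arm(dr=[[0,0,0],[0,0,0],[0,0,0],[0,0,0],[0,0,0],[0,0,0],[0,0,0],[0,0,0],[0,0,0],[0,0,0]], translation=[[0.05,0.4,0],[0.1,0.7,0],[0.1,0.8,0],[0.1,0.8,0],[0.1,0.8,0],[0.1,0.8,0],[0.1,0.8,0],[0.1,0.7,0],[0.1,0.55,0],[0,0,0]], jaw=[0,0,0,0,0,0,0,0,0,0])

```text
clock: 39.75
position: [0.6397, 0.0848, 0.1866]
ee_rot: [0.784, 0.621, -0.001, 0.0]
ft_force: [0.2, 0.3, -3.1]
grip_width: 0.785
grasp_force: 46.4
```

Call:
jog_arm(dr=[[0,0,0],[0,0,0],[0,0,0],[0,0,0],[0,0,0],[0,0,0]], translation=[[0,0,0.6],[0,0,0.8],[0,0,0.6],[0,0,0.3],[0,0,0],[0,0,0]], jaw=[0,0,0,0,0,0])

```text
clock: 40.35
position: [0.639, 0.0856, 0.132]
ee_rot: [0.784, 0.621, 0.0, 0.0]
ft_force: [1.0, 0.1, -3.2]
grip_width: 0.78
grasp_force: 46.3
```

```bash
python3 - <<'E'
from h import *
rel([.639,.086,.116],77)
E
```

```text
at [0.639  0.0856 0.132 ] xang 76.79 units [ 0.02 -0.    0.64] turn -0.05 tilt [0.0006 0.0002]
```

Call:
jog_arm(dr=[[0,0,0],[0,0,0],[0,0,0],[0,0,0],[0,0,0]], translation=[[0.02,0,0.3],[0,0,0.2],[0,0,0.06],[0,0,0],[0,0,0]], jaw=[0,0,0,0,0])

```text
clock: 40.85
position: [0.639, 0.086, 0.1177]
ee_rot: [0.784, 0.621, 0.0, 0.0]
ft_force: [0.4, 0.8, -3.6]
grip_width: 0.787
grasp_force: 46.3
```

Call:
jog_arm(dr=[[0,0,0],[0,0,0]], translation=[[0,0,0.05],[0,0,0]], jaw=[0,0])

```text
clock: 41.05
position: [0.639, 0.086, 0.1163]
ee_rot: [0.784, 0.621, 0.0, -0.0]
ft_force: [0.0, -0.0, -4.1]
grip_width: 0.786
grasp_force: 46.3
```

Call:
jog_arm(dr=[[0,0,0],[0,0,0]], translation=[[0,0,0.03],[0,0,0]], jaw=[0,0])

```text
clock: 41.25
position: [0.6391, 0.0861, 0.116]
ee_rot: [0.784, 0.621, 0.0, -0.0]
ft_force: [-1.8, 0.0, 2.4]
grip_width: 0.786
grasp_force: 46.7
```

Contact. Releasing, lifting and backing away for a final check.

Call:
jog_arm(dr=[[0,0,0],[0,0,0],[0,0,0],[0,0,0],[0,0,0],[0,0,0],[0,0,0]], translation=[[0,0,0.02],[0,0,0],[0,0,0],[0,0,0],[0,0,0],[0,0,0],[0,0,0]], jaw=[0.8,0.82,0.86,0.92,1,1,1])

```text
clock: 41.95
position: [0.6389, 0.0861, 0.115]
ee_rot: [0.784, 0.621, 0.0, -0.0]
ft_force: [0.9, 0.9, 0.3]
grip_width: 0.999
grasp_force: 0.0
```

Call:
jog_arm(dr=[[0,0,0],[0,0,0],[0,0,0],[0,0,0],[0,0,0],[0,0,0],[0,0,0],[0,0,0],[0,0,0],[0,0,0]], translation=[[0,0,-0.2],[0,0,-0.4],[0,0,-0.8],[0,0,-0.8],[0,0,-0.8],[0,0,-0.8],[0,0,-0.8],[0,0,-0.8],[0,0,-0.3],[0,0,0]], jaw=[1,1,1,1,1,1,1,1,1,1])

```text
clock: 42.95
position: [0.6394, 0.0859, 0.259]
ee_rot: [0.784, 0.621, 0.001, 0.0]
ft_force: [0.0, -0.4, -0.5]
grip_width: 0.998
grasp_force: 0.0
```

Call:
jog_arm(dr=[[0,0,0],[0,0,0],[0,0,0],[0,0,0],[0,0,0],[0,0,0],[0,0,0],[0,0,0],[0,0,0],[0,0,0]], translation=[[-0.2,-0.5,0],[-0.3,-0.9,0],[-0.3,-0.9,0],[-0.3,-0.9,0],[-0.3,-0.9,0],[-0.3,-0.9,0],[-0.3,-0.9,0],[-0.3,-0.9,0],[0,0,0],[0,0,0]], jaw=[1,1,1,1,1,1,1,1,1,1])

```text
clock: 43.95
position: [0.4601, 0.069, 0.2572]
ee_rot: [0.784, 0.621, 0.0, -0.0]
ft_force: [0.3, -0.1, -0.1]
grip_width: 1.0
grasp_force: 0.0
```

```bash
python3 - <<'E'
from h import *
c=snap('wrist'); t=snap('top'); s=snap('side')
print('pump top',blob(c,[.639,.086,.152],*GO,60),'T',blob(t,[.639,.086,.152],*GO,18))
print('bean top T',blob(t,[.65,-.099,.152],*GR,18)); print('fish T',fish(t,[.65,-.236,.044],.044,30))
print('paste T',lid(t,[.648,.237,.178],.054))
a=cv2.resize(t['color'][110:290,170:490,::-1],(600,338)); b=cv2.resize(s['color'][110:310,180:580,::-1],(600,250))
cv2.imwrite('pics/final.png',np.vstack([a,b])); rel([.5,0,.25],77)
E
```

```text
pump top ell 637.5 86.9 d 66.4 70.1 | circ 637.9 87.2 d 70.2 T ell 637.8 87.1 d 61.3 64.0 | circ 637.9 87.1 d 63.9
bean top T ell 649.4 -98.0 d 50.8 53.2 | circ 649.9 -97.9 d 53.5
fish T ((649.964111328125, -234.26760864257812), (95.50697326660156, 51.0931396484375), 78.63646697998047)
paste T None
at [0.4607 0.069  0.2572] xang 76.78 units [-2.33  2.16  0.29] turn -0.05 tilt [-0.0003 -0.0005]
```

View pics/final.png

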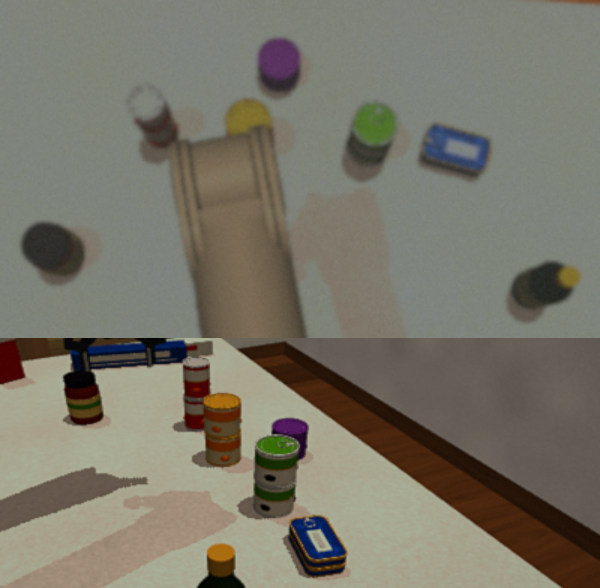

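All four pairs are stacked straight in the side view: paste at (197,393), pumpkin (222,430), bean (275,475), fish (317,545). The oil bottle, salsa jar and purple can are standing where they were, and the gripper is clear.

```bash
python3 -c "
from workcell import manip; print(manip.hand_in())"
```

```text
the job is handed in; nothing more can be done
None
```

I took the pile apart from the top down, stacked all four tins on their own kinds and handed the job in at about 44 s. The fish, bean and pumpkin tins measured within about 2 mm of centre; I checked the paste can only by eye in the side view, where it lines up.

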